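# Set the lens midway between lamp and screen and clamp it

## Task

On the optical bench, slide the lens carrier along the rail until the lens stands midway between the lamp's crosswire plate and the white screen, then press its red cam lever fully down flat to clamp it there. Slide it with the clamp still loose, keep your fingers off the lens glass, and leave the other things on the worktop where they are.

Things in the scene. Friction and masses are not known exactly. Their poses are not given: they have to be found in the camera images.
- optical_bench: Optical bench, fixed: aluminium rail 660 mm long, 50 mm wide, top 30 mm above the worktop, yellow scale, two dark cross feet (120 mm wide, 30 mm long, 270 mm either side of the middle). Origin: on the worktop under the rail's middle. x: across the rail, away from the lever side (away from the robot, to about 0.2 rad); y: along the rail towards the lamp; z up.
- crosswire_plate (a point): Centre of the outer face of the crosswire plate, 70 mm above the worktop: a 52 mm square aluminium plate with a bright round window and black cross, on the front of the grey lamp house (64 mm wide, 82 mm along the rail, top 107 mm above the worktop). The lamp is fixed on the rail and shines to -y of the rail. Axes as optical_bench.
- screen_face (a point): Centre of the screen's white face, 70 mm above the worktop: a white plate 76 mm wide, 64 mm tall in a dark frame (84 x 72 mm, top 115 mm above the worktop), fixed across the rail, looking along it towards the lamp. Axes as optical_bench.
- lens_centre (a point): Centre of the lens, 70 mm above the worktop over the rail's middle line: clear glass 38 mm across, 9 mm thick, in a black ring (49 mm outside, 10 mm thick, top 95 mm above the worktop) that stands across the rail on the carrier. Axes as body carrier.
- cam_block (a point): Top centre of the black cam block: two cheeks on the lever side of the carrier and part of it, x from 26 to 68 mm to the lever side of the rail's middle line, 60 mm along the rail (outer ends flat, 30 mm either side of this point), z 14 to 41 mm. Its ends are a good place to push. This point lies 50 mm to -x of the rail's middle line, 41 mm above the worktop. Axes as carrier.
- carrier: Black lens carrier, loose but held on the rail: its saddle (65 mm across the rail, 60 mm along it, z 14 to 41 mm) grips under the rail's flange with 0.6 mm play and slides with 1 to 2 N while the lever is up; clamped, it holds. Origin: on the worktop under the lens. x across the rail away from the lever, y along the rail towards the lamp, z up. About 0.4 kg.
- cam_lever (a joint): Angle of the red cam lever in rad: 0 = flat, level, pointing away from the rail to -x, clamped (stop); grows as it is raised, up to 1.0 (stop); above about 0.5 the clamp is loose. Its pin is parallel to the rail, 52 mm to -x of the rail's middle line, 26 mm above the worktop, in the plane of the lens. It stays where it is left; pressing it flat takes 5 to 10 N at its end.
- lever_tip (a point): On the upper face of the red lever's end pad (22 mm along the rail, 20 mm long, 8 mm thick; the arm is 16 mm wide), 8 mm from its end. When flat it lies 67 mm to -x of the pin and 17 mm above it (43 mm above the worktop). z is the pad's normal, -x points out along the lever.
- beaker: Glass beaker, 55 mm wide, 68 mm tall, standing in front of the rail. Origin under its centre. Leave alone.
- marker: Black and white marker pen 120 mm long, 18 mm thick, lying in front of the rail, its length along its own y. Origin under its middle. Leave alone.
- tape: Roll of masking tape 109 mm across, 24 mm high, lying flat behind the rail. Origin under its centre. Leave alone.
- jar: Clear specimen jar with a yellow lid, 51 mm wide, 59 mm tall, behind the rail. Origin under its centre. Leave alone.
- pen: Blue pen 142 mm long, 9 mm thick, lying in front of the rail, its length along its own y. Origin under its middle. Leave alone.

How it is judged:
By the outcome, as a careful person would: the job done as asked, in the order asked, and still so for the second after the job is handed in, with the robot touching nothing.
It also fails if it takes over 38 s, if anything falls off the work surface, if the arm or the gripper's body presses on something with over 40 N, if the wrist force passes 120 N, or if a joint passes its speed limit or range.

## Robot

A 6-joint arm with a two-finger parallel gripper is mounted at the origin on the work surface; the furniture and walls round the work are solid. World frame = base frame: x ahead of the robot, y to its left, z up, the work surface at z = 0. Lengths are in m, angles in rad, forces in N, time in s.
With the tool pointing down it reaches from about 0.35 to 0.8 m from the base axis. Payload 7.3 kg.
Tool frame: the origin (TCP) lies midway between the tips of the shut fingers; the grasp point (between the pads) lies ctrl.tcp_to_grasp behind it (ctrl.tcp_to_grasp is the distance from the TCP to the grasp point, in m); z points along the fingers, y is the direction in which the jaws open and shut (so a half turn about z gives the same grasp; the last joint's range is limited). The gripper opens to 85 mm and grips with 20 to 120 N. Pads are 22 mm wide; open, the fingers measure 114 mm over their backs; the gripper's body (76 mm by 85 mm) begins 54 mm behind the grasp point. The pads swing forward as they close: fully open they stand 13 mm farther back than shut.
Start: joints at [-1.425, 0.342, 1.524, -0, 1.275, -0.146], TCP at [0.151, -0.503, 0.231] pointing down, gripper open.
Joint ranges: [-2.53, 2.53], [-0.77, 2.02], [0.04, 2.7], [-1, 4.14], [0.28, 2.66], [-3.11, 3.11]. Speed limits (rad/s): [2.57, 2.57, 3.14, 3.14, 3.14, 3.14].

## Interface

Orientations are given as a unit quaternion [w, x, y, z].
In Python, from plant import state, optics, workorder, ctrl gives the robot as it stands.
- The arm moves only by the tool move_arm, never from a script. Its argument "plan" is a list that holds one entry, the list of rows, each a list of 7 numbers: the gripper's target within -1 to 1 (shut at 1, half-way at 0, fully open at -1), then the shift along the world's x, y, z as a fraction of full scale, then the turn, a rotation vector about the world's x, y, z as a fraction of full scale. A call has 1 to 20 rows; each row is the pose to reach, as a shift and turn from the pose measured when the call began, turning the shorter way round; what a row does not reach only later rows make up. Full scale, the value 1, is 0.2 m for a shift and pi rad for a turn. A row lasts 1/10 s, in which the tool goes at most 50 mm and 8.59 degrees, less where a joint would pass 70% of its speed; a pose out of reach is approached as far as the arm can. A call with a number of a shift or a turn outside -1 to 1 is refused whole. A call with a gripper value outside its range is refused whole. The fingers move at their own pace and stop on an object; "force" is the grip in N (left out, the last holds). Time passes only in rows, so rows that repeat a pose let the fingers close. It gives the time, the measured TCP pose, the force and the opening at its end, in the units of the state.
- state(): the state, without advancing time (a new reading comes with each control period).
- optics.grab_frame(name): name is "side" or "top"; returns (picture, depth): 400x640x3 uint8, red, green, blue; 400x640 float32, m along the optical axis (not along the pixel's ray), 0 where there is no reading.
- optics.camera_model(name): a dict with "mtx" (3x3 intrinsics, pixels), "pose" (4x4, takes a point from camera to world coordinates). Camera axes: x right, y up, looking along -z (the intrinsics and any distortion apply to the point x, -y, -z); pixel columns grow to the right and rows downward; lengths in m; the calibration is good to about 2 mm. A picture is of the moment at which its call begins. camera_model takes no time and is no camera call.
- workorder.job_done(): hands the job in, once; it reports no verdict.
The state is a dict: "time": time; "joints": joint angles; "qd": joint speeds; "tau": joint torques, N m; "ee_pos": TCP position; "tool_rot": TCP orientation; "wrist_force": force on the tool from outside, world axes, zero at the start; "torque": the same for the moment, N m; "gripper_width": finger opening in m.
Only numpy, scipy, OpenCV 4.12 (cv2) and the standard library are available. Lean on these libraries where they do the work, as an engineer would, in place of code of your own. Each camera call takes 0.05 s, during which the arm holds its last target. There are 200 camera calls.

## Working session

There is one attempt and no reset: what is moved stays moved. The work goes in short steps, Python scripts to look and compute and a tool call to move; the robot and the scene stay as the last step left them, time stands still between calls to the robot, and variables do not carry over. Pictures are saved under pics/ and viewed, about 8 in all and at most 12, crops included, and the job is handed in when it is done.

Besides the shell and the picture viewer there is one more tool, called after ">>>" as a command line: name --argument value ..., lists and objects as JSON in quotes. move_arm: Moves the arm, as the interface text tells. Shift numbers are shares of 0.2 m and turn numbers shares of pi rad, none past 1 either way. Its arguments: {"type":"object","properties":{"plan":{"type":"array","items":{"type":"array","items":{"type":"array","items":{"type":"number"}}}},"force":{"type":"number"}},"required":["plan"]}

```bash
mkdir -p pics; ls; cat > h.py <<'E'
import numpy as np, cv2
from plant import state, optics, workorder, ctrl
def grab(n,save=None):
    p,d=optics.grab_frame(n)
    if save: cv2.imwrite(f'pics/{save}.png',p[:,:,::-1])
    return p,d,optics.camera_model(n)
def ray(m,u,v):
    K=m['mtx'];P=np.array(m['pose'])
    r=np.linalg.inv(K)@[u,v,1]; return P[:3,3],P[:3,:3]@[r[0],-r[1],-r[2]]
def plane(m,u,v,z):
    o,d=ray(m,u,v); return o+d*(z-o[2])/d[2]
def pts(m,d,us,vs):
    K=m['mtx'];P=np.array(m['pose']);z=d[vs,us]
    r=(np.linalg.inv(K)@np.stack([us,vs,np.ones(len(us))]))*z
    return (P[:3,:3]@(r*np.array([[1],[-1],[-1]]))).T+P[:3,3]
def proj(m,X):
    P=np.array(m['pose']);c=P[:3,:3].T@(np.array(X)-P[:3,3]);q=m['mtx']@[c[0],-c[1],-c[2]];return q[:2]/q[2]
E
python3 - <<'E'
from h import *
for n in('side','top'):
    p,d,m=grab(n,n+'0'); print(n,m['mtx'],np.round(m['pose'],3),m.keys(),(d>0).mean())
s=state();print({k:np.round(v,3) for k,v in s.items()},ctrl.tcp_to_grasp)
E
```

```text
pics
side [[467.83718968   0.         312.85724526]
 [  0.         467.83718968 205.24135998]
 [  0.           0.           1.        ]] [[ 1.    -0.005 -0.002  0.582]
 [ 0.002  0.65  -0.76  -0.861]
 [ 0.005  0.76   0.65   0.812]
 [ 0.     0.     0.     1.   ]] dict_keys(['mtx', 'pose']) 0.9930390625
top [[426.13157784   0.         315.17415849]
 [  0.         426.13157784 193.95887154]
 [  0.           0.           1.        ]] [[ 0.01   0.998 -0.066  0.491]
 [-0.999  0.008 -0.034 -0.017]
 [-0.033  0.066  0.997  1.169]
 [ 0.     0.     0.     1.   ]] dict_keys(['mtx', 'pose']) 0.995734375
{'time': np.float64(0.1), 'joints': array([-1.425,  0.343,  1.525,  0.   ,  1.275, -0.146]), 'qd': array([ 0.001, -0.001,  0.   ,  0.001, -0.   ,  0.002]), 'tau': array([ 2.0000e-03, -4.3445e+01, -2.4649e+01, -0.0000e+00,  5.0000e-03,
       -0.0000e+00]), 'ee_pos': array([ 0.151, -0.502,  0.231]), 'tool_rot': array([-0.001,  0.989,  0.145,  0.   ]), 'wrist_force': array([ 0.345,  0.327, -0.137]), 'torque': array([0.024, 0.052, 0.018]), 'gripper_width': np.float64(0.086)} 0.0187
```

View pics/side0.png

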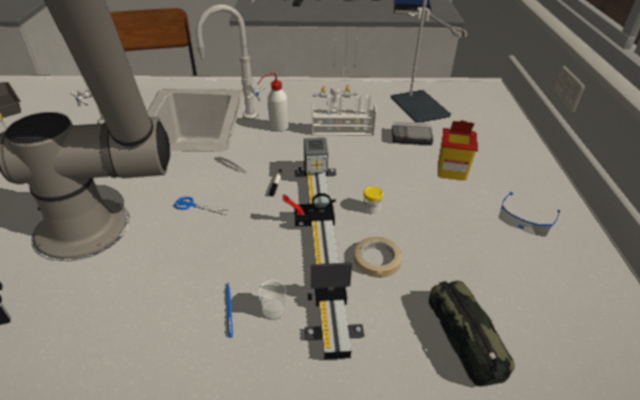

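View pics/top0.png

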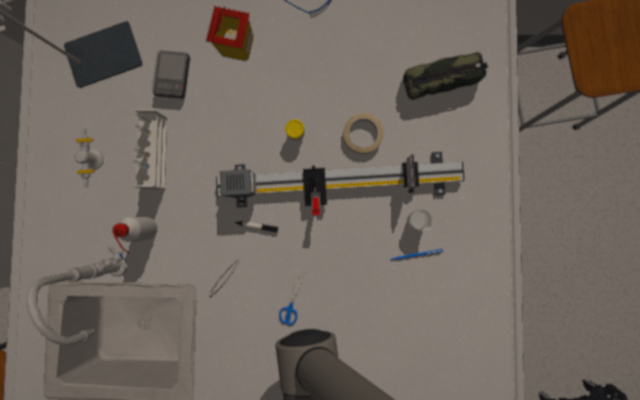

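The side view shows the lamp at (316,155), the lens at (322,200), the lever raised at (293,205) and the screen at (330,275). The top view has the lamp at (237,183), the carrier at (315,187) with its lever at (316,205), and the screen at (410,173). I'll zoom in to get the edges.

```bash
python3 - <<'E'
from h import *
t=cv2.imread('pics/top0.png');s=cv2.imread('pics/side0.png')
a=cv2.resize(t[155:225,215:475],None,fx=3,fy=3,interpolation=cv2.INTER_CUBIC)
b=cv2.resize(s[130:320,275:375],None,fx=3,fy=3,interpolation=cv2.INTER_CUBIC)
cv2.imwrite('pics/ct.png',a);cv2.imwrite('pics/cs.png',b)
np.set_printoptions(linewidth=200,suppress=True,precision=3)
p,d,m=grab('top');p2,d2,m2=grab('side');np.savez('d.npz',p=p,d=d,p2=p2,d2=d2)
def H(d,m):
    v,u=np.mgrid[:400,:640];return pts(m,d,u.ravel(),v.ravel()).reshape(400,640,3)
X=H(d,m)
hsv=cv2.cvtColor(p,cv2.COLOR_RGB2HSV)
# rail axis: pixels with z 20-36mm in rail area
reg=np.zeros((400,640),bool);reg[155:215,210:470]=1
r=X[reg&(X[...,2]>.018)&(X[...,2]<.036)]
c,dd=np.median(r,0),None
l=cv2.fitLine(r[:,:2].astype(np.float32),cv2.DIST_HUBER,0,.01,.01).ravel();print('rail',l,np.ptp(r,0),len(r),r[:,2].mean())
ax=np.array(l[:2])*np.sign(l[1]);n=np.array([ax[1],-ax[0]])
o=l[2:];print('ang',np.arctan2(-ax[0],ax[1]))
for name,XX in(('top',X),('side',H(d2,m2))):
  q=XX.reshape(-1,3);y=(q[:,:2]-o)@ax;x=(q[:,:2]-o)@n
  for lo,hi in((.033,.05),(.05,.08),(.08,.12)):
    k=(abs(x)<.06)&(abs(y)<.36)&(q[:,2]>lo)&(q[:,2]<hi)
    h,e=np.histogram(y[k],np.arange(-.35,.36,.01));print(name,lo,[(round(a,2),int(b)) for a,b in zip(e,h) if b])
red=((hsv[...,0]<8)|(hsv[...,0]>172))&(hsv[...,1]>150)&(hsv[...,2]>90)&reg
q=X[red];print('red top',q.min(0),q.max(0),np.c_[(q[:,:2]-o)@n,(q[:,:2]-o)@ax].min(0),np.c_[(q[:,:2]-o)@n,(q[:,:2]-o)@ax].max(0), red.sum())
E
```

```text
rail [ 0.065 -0.998  0.61  -0.092] [0.142 0.665 0.018] 3400 0.03055629290543741
ang 0.064970925
top 0.033 [(np.float64(-0.29), 3), (np.float64(-0.28), 17), (np.float64(-0.27), 11), (np.float64(-0.26), 12), (np.float64(-0.25), 8), (np.float64(-0.24), 10), (np.float64(-0.23), 6), (np.float64(-0.22), 14), (np.float64(-0.21), 10), (np.float64(-0.2), 12), (np.float64(-0.19), 12), (np.float64(-0.18), 13), (np.float64(-0.17), 8), (np.float64(-0.16), 86), (np.float64(-0.15), 1), (np.float64(-0.14), 2), (np.float64(-0.13), 103), (np.float64(-0.12), 12), (np.float64(-0.11), 13), (np.float64(-0.1), 13), (np.float64(-0.09), 9), (np.float64(-0.08), 14), (np.float64(-0.07), 9), (np.float64(-0.06), 16), (np.float64(-0.05), 9), (np.float64(-0.04), 17), (np.float64(-0.03), 8), (np.float64(-0.02), 6), (np.float64(-0.01), 8), (np.float64(0.0), 17), (np.float64(0.01), 14), (np.float64(0.02), 13), (np.float64(0.03), 11), (np.float64(0.04), 10), (np.float64(0.05), 9), (np.float64(0.06), 8), (np.float64(0.07), 8), (np.float64(0.08), 60), (np.float64(0.09), 135), (np.float64(0.1), 113), (np.float64(0.11), 3
[... 1520 characters left out ...]
loat64(0.33), 2), (np.float64(0.34), 3)]
side 0.05 [(np.float64(-0.14), 396), (np.float64(0.1), 21), (np.float64(0.11), 185), (np.float64(0.26), 37), (np.float64(0.27), 167), (np.float64(0.28), 8), (np.float64(0.29), 1), (np.float64(0.33), 4), (np.float64(0.34), 1)]
side 0.08 [(np.float64(-0.14), 524), (np.float64(-0.13), 2), (np.float64(0.1), 10), (np.float64(0.11), 62), (np.float64(0.12), 2), (np.float64(0.26), 20), (np.float64(0.27), 178), (np.float64(0.28), 63), (np.float64(0.29), 51), (np.float64(0.3), 46), (np.float64(0.31), 46), (np.float64(0.32), 46), (np.float64(0.33), 48), (np.float64(0.34), 42)]
red top [ 0.512  0.01  -0.001] [0.558 0.031 0.094] [-0.091  0.107] [-0.045  0.127] 115
```

View pics/ct.png

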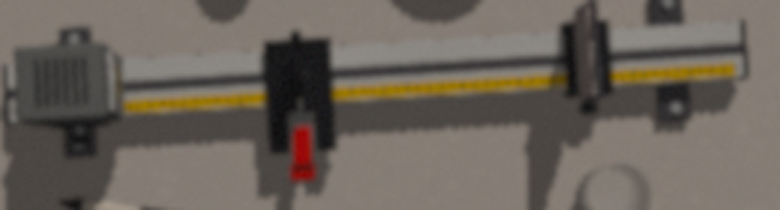

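View pics/cs.png

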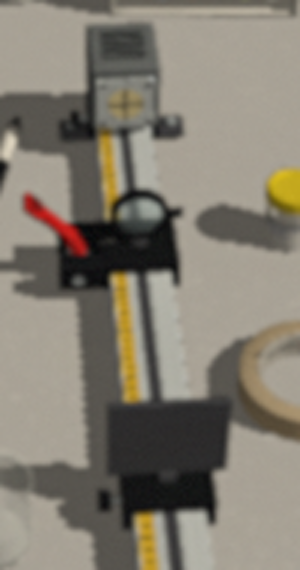

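```bash
python3 - <<'E'
from h import *
np.set_printoptions(linewidth=200,suppress=True,precision=4)
D=np.load('d.npz');m=optics.camera_model('top');m2=optics.camera_model('side')
v,u=np.mgrid[:400,:640]
ax=np.array([-.065,.998]);ax/=np.linalg.norm(ax);n=np.array([ax[1],-ax[0]]);o=np.array([.610,-.092])
for nm,d,mm in(('top',D['d'],m),('side',D['d2'],m2)):
    q=pts(mm,d,u.ravel(),v.ravel());x=(q[:,:2]-o)@n;y=(q[:,:2]-o)@ax;z=q[:,2]
    for lab,c in(('screen',-.135),('lens',.114),('lamp',.27)):
        w=.03 if lab!='lamp' else .012
        for lo,hi in((.05,.06),(.06,.07),(.07,.08),(.08,.09),(.09,.1),(.1,.105),(.105,.12)):
            k=(abs(y-c)<w)&(z>lo)&(z<hi)&(abs(x)<.026)
            if k.sum()>3: print(nm,lab,lo,k.sum(),np.percentile(y[k],[0,10,50,90,100]),'xmid',x[k].min(),x[k].max())
    k=(z>.037)&(z<.045)&(x<-.03)&(x>-.066)&(abs(y-.114)<.05); print(nm,'block y',np.percentile(y[k],[0,3,50,97,100]),'x',x[k].min(),z[k].mean())
    k=(z>.025)&(z<.034)&(abs(y)<.4)&(abs(x)<.05);print('rail x',np.percentile(x[k],[2,50,98]),'y',y[k].min(),y[k].max())
    k=(z>.037)&(z<.045)&(abs(x)<.026)&(abs(y+.135)<.06);print(nm,'screen base y',np.percentile(y[k],[0,3,50,97,100]))
p=D['p'].astype(int)
red=(p[...,0]>2*p[...,1])&(p[...,0]>90);red[:155]=0;red[225:]=0;red[:,:215]=0;red[:,475:]=0
q=pts(m,D['d'],u[red],v[red]);print('red',np.c_[(q[:,:2]-o)@n,(q[:,:2]-o)@ax,q[:,2]][::6])
E
```

```text
top screen 0.05 17 [-0.129  -0.1286 -0.1282 -0.1279 -0.1275] xmid -0.02550265891075996 0.024044387857330485
top screen 0.06 14 [-0.1295 -0.1287 -0.1283 -0.128  -0.1275] xmid -0.02410013302977632 0.024843779773137294
top screen 0.07 12 [-0.1288 -0.1286 -0.1282 -0.1279 -0.1278] xmid -0.025278255474569144 0.02201881218139446
top screen 0.08 16 [-0.1288 -0.1285 -0.1282 -0.128  -0.1275] xmid -0.022818074145325076 0.02547412341688118
top screen 0.09 19 [-0.129  -0.1288 -0.1282 -0.1279 -0.1278] xmid -0.02381247274499407 0.02355200991016992
top screen 0.1 5 [-0.1288 -0.1287 -0.1284 -0.1277 -0.1276] xmid -0.024984739632385247 0.02578661029216331
top screen 0.105 79 [-0.136  -0.1345 -0.1306 -0.1282 -0.1272] xmid -0.02597419987577853 0.02569573894468327
top lens 0.05 6 [0.111  0.1112 0.1115 0.1118 0.1118] xmid -0.009333681549684218 0.006966513366704771
top lens 0.07 6 [0.1119 0.113  0.1157 0.1183 0.1196] xmid -0.021486864580277026 0.02542405396442567
top lens 0.08 27 [0.1111 0.1117 0.1146 0.1194 0.1196] xmid -0.019238377379881516 0.02505014905359686
top lens 0.09 42 [0.1119 0.1125 0.1165 0.1202
[... 3086 characters left out ...]
[-0.0379 -0.0002  0.0256] y -0.2838329817810423 0.32837531490492033
side screen base y [-0.1626 -0.1604 -0.1473 -0.134  -0.1322]
red [[-0.0449  0.1195  0.0423]
 [-0.0478  0.1169  0.044 ]
 [-0.0509  0.1168  0.0523]
 [-0.0535  0.1195  0.0553]
 [-0.0561  0.1221  0.058 ]
 [-0.0559  0.1269  0.0044]
 [-0.0597  0.1091  0.0625]
 [-0.0624  0.1117  0.0687]
 [-0.0649  0.1144  0.0686]
 [-0.0674  0.1171  0.0704]
 [-0.0701  0.1172  0.0732]
 [-0.0727  0.1173  0.0745]
 [-0.0754  0.1173  0.0792]
 [-0.078   0.1174  0.0794]
 [-0.0805  0.1199  0.0839]
 [-0.0827  0.1252  0.0826]
 [-0.0837  0.1098  0.0876]
 [-0.0859  0.115   0.0867]
 [-0.0882  0.1202  0.0875]
 [-0.0905  0.1254  0.0878]
 [-0.0913  0.1102  0.0891]]
```

>>> move_arm --plan '[[[1,0.65,0.97,0,0,0,-0.072],[1,0.65,0.97,0,0,0,-0.072],[1,0.65,0.97,0,0,0,-0.072],[1,0.65,0.97,0,0,0,-0.072],[1,0.65,0.97,0,0,0,-0.072],[1,0.65,0.97,0,0,0,-0.072],[1,0.65,0.97,0,0,0,-0.072]]]'

```text
time: 0.9
ee_pos: [0.2813, -0.3084, 0.2311]
tool_rot: [-0.0, 0.999, 0.034, 0.0]
wrist_force: [0.3, -0.9, 1.4]
gripper_width: -0.0002
```

>>> move_arm --plan '[[[1,0.65,0.97,0,0,0,0],[1,0.65,0.97,0,0,0,0],[1,0.65,0.97,0,0,0,0],[1,0.65,0.97,0,0,0,0],[1,0.65,0.97,0,0,0,0],[1,0.65,0.97,0,0,0,0],[1,0.65,0.97,0,0,0,0]]]'

```text
time: 1.6
ee_pos: [0.4114, -0.1151, 0.2308]
tool_rot: [0.0, 0.999, 0.034, -0.0]
wrist_force: [-0.1, -0.7, 0.8]
gripper_width: 0.0001
```

>>> move_arm --plan '[[[1,0.65,0.97,0,0,0,0],[1,0.65,0.97,0,0,0,0],[1,0.65,0.97,0,0,0,0],[1,0.65,0.97,0,0,0,0],[1,0.65,0.97,0,0,0,0],[1,0.65,0.97,0,0,0,0],[1,0.65,0.97,0,0,0,0]]]'

```text
time: 2.3
ee_pos: [0.5415, 0.0771, 0.2301]
tool_rot: [0.0, 0.999, 0.034, -0.001]
wrist_force: [-0.6, -0.7, -0.2]
gripper_width: -0.0001
```

>>> move_arm --plan '[[[1,0,0,-0.9,0,0,0],[1,0,0,-0.9,0,0,0],[1,0,0,-0.9,0,0,0],[1,0,0,-0.9,0,0,0],[1,0,0,-0.9,0,0,0],[1,0,0,-0.9,0,0,0]]]'

```text
time: 2.9
ee_pos: [0.5418, 0.0753, 0.051]
tool_rot: [0.001, 0.999, 0.032, -0.001]
wrist_force: [0.9, -0.9, -0.1]
gripper_width: -0.0
```

```bash
python3 - <<'E'
from h import *
p,d,m=grab('side');t,_,_=grab('top')
b=cv2.resize(p[90:290,240:400],None,fx=3,fy=3,interpolation=cv2.INTER_CUBIC)
c=cv2.resize(t[140:240,215:345],None,fx=2.4,fy=2.4,interpolation=cv2.INTER_CUBIC)
o=np.zeros((600,800,3),np.uint8);o[:,:480]=b;o[:240,480:792]=c
cv2.imwrite('pics/c2.png',o[:,:,::-1])
E
```

```text
(no output)
```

View pics/c2.png

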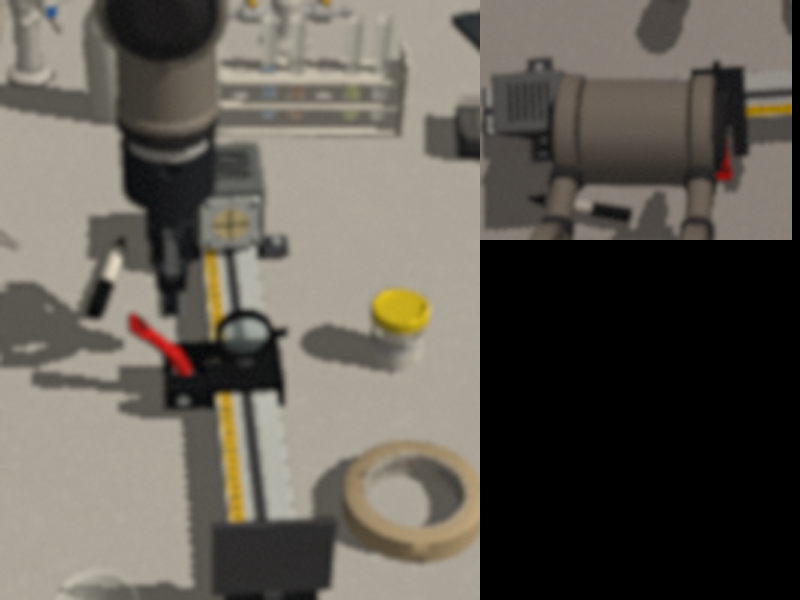

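The fingertips are at about (170,300) in the side crop, just lampward of the carrier's block end and clear of the marker at (105,280) and the lamp. I'll lower and push gently, stopping short of the target.

>>> move_arm --plan '[[[1,0,0,-0.12,0,0,0],[1,0,0,-0.12,0,0,0],[1,0,0,-0.12,0,0,0],[1,0.003,-0.04,-0.12,0,0,0],[1,0.004,-0.06,-0.12,0,0,0],[1,0.005,-0.08,-0.12,0,0,0],[1,0.006,-0.1,-0.12,0,0,0],[1,0.008,-0.12,-0.12,0,0,0],[1,0.009,-0.14,-0.12,0,0,0],[1,0.01,-0.16,-0.12,0,0,0],[1,0.012,-0.18,-0.12,0,0,0],[1,0.013,-0.2,-0.12,0,0,0],[1,0.014,-0.215,-0.12,0,0,0],[1,0.015,-0.23,-0.12,0,0,0],[1,0.015,-0.23,-0.12,0,0,0],[1,0.015,-0.23,-0.12,0,0,0]]]'

```text
time: 4.6
ee_pos: [0.546, 0.03, 0.0285]
tool_rot: [0.001, 0.999, 0.033, 0.001]
wrist_force: [0.1, 0.1, -0.8]
gripper_width: -0.0002
```

```bash
cat > meas.py <<'E'
from h import *
import sys
np.set_printoptions(linewidth=200,suppress=True,precision=4)
v,u=np.mgrid[:400,:640]
ax=np.array([-.065,.998]);ax/=np.linalg.norm(ax);n=np.array([ax[1],-ax[0]]);o=np.array([.610,-.092])
rc=lambda q:np.c_[(q[:,:2]-o)@n,(q[:,:2]-o)@ax,q[:,2]]
for nm in('top','side'):
    p,d,m=grab(nm,sys.argv[1]+nm);q=rc(pts(m,d,u.ravel(),v.ravel()));x,y,z=q.T
    L=(y>.0)&(y<.17)
    for lo,hi in((.05,.07),(.07,.08),(.08,.1)):
        k=L&(abs(x)<.026)&(z>lo)&(z<hi)
        if k.sum()>3: print(nm,'lens',lo,k.sum(),np.percentile(y[k],[0,10,50,90,100]))
    k=L&(z>.037)&(z<.045)&(x>-.066)&(x<.03);print(nm,'saddle y',k.sum(),np.percentile(y[k],[0,2,50,98,100]))
    pi=p.astype(int).reshape(-1,3);r=(pi[:,0]>2*pi[:,1])&(pi[:,0]>90)&L&(x<-.03)&(x>-.15)&(z>.03)
    if r.any(): w=q[r];w=w[w[:,0].argsort()];print(nm,'red',r.sum(),'\n',w[:3],'\n',w[-2:],'y',w[:,1].min(),w[:,1].max())
s=state();print('tcp rail',rc(s['ee_pos'][None]),s['wrist_force'],s['time'])
E
python3 meas.py a
```

```text
top lens 0.08 30 [0.0766 0.0771 0.0809 0.0862 0.0866]
top saddle y 92 [0.0371 0.0521 0.0761 0.1103 0.1105]
top red 3 
 [[-0.1135  0.0829  1.1689]
 [-0.1135  0.0829  1.1689]
 [-0.1135  0.0829  1.1689]] 
 [[-0.1135  0.0829  1.1689]
 [-0.1135  0.0829  1.1689]] y 0.08287691654149743 0.08287691654149743
side lens 0.05 115 [0.073  0.0758 0.0782 0.0811 0.0844]
side lens 0.07 63 [0.0745 0.0763 0.0786 0.0814 0.0843]
side lens 0.08 87 [0.0723 0.0754 0.0786 0.0843 0.0878]
side saddle y 398 [0.0479 0.0494 0.071  0.1134 0.1198]
side red 120 
 [[-0.09    0.0747  0.0857]
 [-0.09    0.0656  0.0904]
 [-0.0898  0.073   0.0903]] 
 [[-0.0446  0.0906  0.0303]
 [-0.0445  0.0925  0.032 ]] y 0.06563179359043385 0.11828657973489523
tcp rail [[-0.0559  0.1261  0.0285]] [ 0.8702 -0.3065 -0.5545] 4.7
```

>>> move_arm --plan '[[[1,0.001,-0.01,0,0,0,0],[1,0.002,-0.025,0,0,0,0],[1,0.003,-0.04,0,0,0,0],[1,0.003,-0.05,0,0,0,0],[1,0.003,-0.05,0,0,0,0],[1,0.003,-0.05,0,0,0,0],[1,0.003,-0.05,0,0,0,0]]]'

```text
time: 5.4
ee_pos: [0.5466, 0.0201, 0.0285]
tool_rot: [0.001, 0.999, 0.033, 0.001]
wrist_force: [-0.1, 0.2, -0.4]
gripper_width: -0.0001
```

>>> move_arm --plan '[[[1,-0.006,0.1,0,0,0,0],[1,-0.012,0.2,0,0,0,0],[1,-0.012,0.2,0,0,0,0],[1,-0.012,0.2,0.3,0,0,0],[1,-0.012,0.2,0.6,0,0,0],[1,-0.112,0.2,0.8,0,0,0],[1,-0.312,0.3,0.8,0,0,0],[1,-0.512,0.4,0.8,0,0,0],[1,-0.712,0.5,0.8,0,0,0],[1,-0.712,0.5,0.8,0,0,0],[1,-0.712,0.5,0.8,0,0,0]]]'

```text
time: 6.5
ee_pos: [0.4042, 0.1201, 0.1891]
tool_rot: [0.001, 0.999, 0.034, 0.002]
wrist_force: [1.4, -0.4, 0.2]
gripper_width: -0.0002
```

```bash
python3 meas.py b
```

```text
top lens 0.07 8 [0.0679 0.068  0.0731 0.0757 0.0757]
top lens 0.08 67 [0.0668 0.0677 0.0717 0.0757 0.0768]
top saddle y 574 [0.0405 0.0422 0.0713 0.1003 0.1499]
top red 124 
 [[-0.1135  0.0829  1.1689]
 [-0.1135  0.0829  1.1689]
 [-0.1135  0.0829  1.1689]] 
 [[-0.0447  0.0717  0.0391]
 [-0.0446  0.0744  0.0393]] y 0.06136417140582152 0.08287691654149743
side lens 0.05 114 [0.0633 0.0656 0.0682 0.0718 0.0768]
side lens 0.07 67 [0.0637 0.0653 0.0683 0.0708 0.0741]
side lens 0.08 84 [0.0645 0.0658 0.0688 0.0741 0.0788]
side saddle y 394 [0.0376 0.0398 0.0603 0.0967 0.1007]
side red 122 
 [[-0.0902  0.0601  0.0859]
 [-0.0901  0.0614  0.0878]
 [-0.0901  0.065   0.0878]] 
 [[-0.0454  0.0741  0.0354]
 [-0.045   0.0822  0.0313]] y 0.056773830285529854 0.09759933808374688
tcp rail [[-0.1904  0.2245  0.1888]] [-0.238   0.2454  0.4799] 6.6
```

The lens is at 0.0717 in rail coordinates, which matches the midpoint of the plate (0.2716) and the screen (-0.1283). Next I'll bring the fingertips over the lever.

>>> move_arm --plan '[[[1,0.2,-0.3,0,0,0,0],[1,0.4,-0.5,0,0,0,0],[1,0.587,-0.73,0,0,0,0],[1,0.587,-0.73,-0.1,0,0,0],[1,0.587,-0.73,-0.2,0,0,0],[1,0.587,-0.73,-0.3,0,0,0],[1,0.587,-0.73,-0.32,0,0,0],[1,0.587,-0.73,-0.32,0,0,0],[1,0.587,-0.73,-0.32,0,0,0],[1,0.587,-0.73,-0.32,0,0,0]]]'

```text
time: 7.6
ee_pos: [0.5236, -0.0264, 0.1259]
tool_rot: [0.001, 0.999, 0.033, 0.003]
wrist_force: [-0.5, 0.7, 0.6]
gripper_width: 0.0003
```

```bash
python3 - <<'E'
from h import *
p,d,m=grab('side')
cv2.imwrite('pics/c3.png',cv2.resize(p[120:270,240:400],None,fx=3.5,fy=3.5,interpolation=cv2.INTER_CUBIC)[:,:,::-1])
print(state()['ee_pos'],state()['tool_rot'])
E
```

```text
[ 0.52345242 -0.02634004  0.1258615 ] [0.00100671 0.99945314 0.0329341  0.00278353]
```

View pics/c3.png

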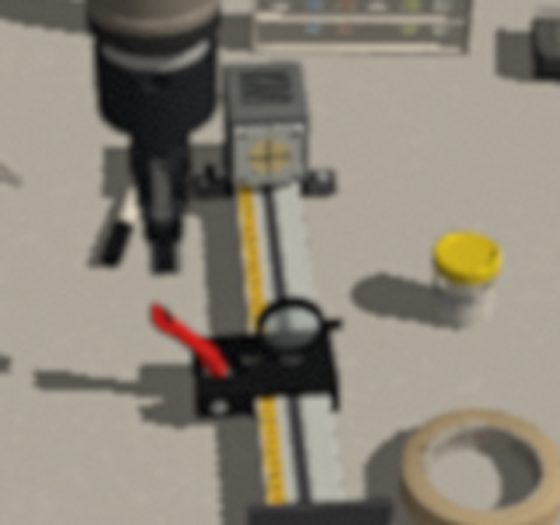

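>>> move_arm --plan '[[[1,-0.01,0,-0.08,0,0,0],[1,-0.01,0,-0.12,0,0,0],[1,-0.01,0,-0.145,0,0,0],[1,-0.02,0,-0.165,0,0,0],[1,-0.035,0,-0.185,0,0,0],[1,-0.05,0,-0.205,0,0,0],[1,-0.065,-0.001,-0.22,0,0,0],[1,-0.08,-0.002,-0.235,0,0,0],[1,-0.095,-0.003,-0.25,0,0,0],[1,-0.11,-0.004,-0.27,0,0,0],[1,-0.13,-0.005,-0.29,0,0,0],[1,-0.145,-0.006,-0.315,0,0,0],[1,-0.16,-0.007,-0.34,0,0,0],[1,-0.17,-0.008,-0.36,0,0,0],[1,-0.17,-0.008,-0.36,0,0,0]]]'

```text
time: 9.15
ee_pos: [0.4891, -0.0278, 0.0533]
tool_rot: [0.001, 0.999, 0.033, 0.002]
wrist_force: [-0.2, 0.2, 1.2]
gripper_width: -0.0001
```

```bash
python3 meas.py c | grep -v 'lens 0.05'
```

```text
top lens 0.07 7 [0.0679 0.068  0.0706 0.0742 0.0757]
top lens 0.08 65 [0.0667 0.0676 0.0716 0.0754 0.0765]
top saddle y 537 [0.0413 0.0423 0.0654 0.1002 0.1667]
top red 19 
 [[-0.1135  0.0829  1.1689]
 [-0.1135  0.0829  1.1689]
 [-0.1135  0.0829  1.1689]] 
 [[-0.0525  0.0748  0.0392]
 [-0.0525  0.0775  0.0415]] y 0.0641999421887973 0.08287691654149743
side lens 0.07 63 [0.0644 0.0655 0.0683 0.0716 0.0744]
side lens 0.08 86 [0.0626 0.065  0.0687 0.0731 0.0769]
side saddle y 435 [0.0354 0.0393 0.0616 0.0968 0.0994]
side red 142 
 [[-0.1201  0.0619  0.0507]
 [-0.1199  0.0606  0.0551]
 [-0.1179  0.062   0.0472]] 
 [[-0.0529  0.0698  0.0365]
 [-0.0527  0.0754  0.0347]] y 0.05696783641685102 0.08374538113182774
tcp rail [[-0.1162  0.0717  0.0536]] [ 0.6733 -0.6196  1.1974] 9.25
```

>>> move_arm --plan '[[[1,-0.004,0,-0.015,0,0,0],[1,-0.008,0,-0.03,0,0,0],[1,-0.012,0,-0.04,0,0,0],[1,-0.012,0,-0.05,0,0,0],[1,-0.012,0,-0.055,0,0,0],[1,-0.012,0,-0.06,0,0,0],[1,-0.012,0,-0.06,0,0,0]]]'

```text
time: 9.95
ee_pos: [0.4869, -0.0279, 0.0414]
tool_rot: [0.001, 0.999, 0.033, 0.002]
wrist_force: [-0.2, 0.3, 1.1]
gripper_width: -0.0002
```

>>> move_arm --plan '[[[1,0,0,-0.005,0,0,0],[1,0,0,-0.01,0,0,0],[1,0,0,-0.015,0,0,0],[1,0,0,-0.015,0,0,0]]]'

```text
time: 10.35
ee_pos: [0.4869, -0.028, 0.0399]
tool_rot: [0.001, 0.999, 0.033, 0.003]
wrist_force: [-7.2, 0.5, 18.5]
gripper_width: 0.0003
```

```bash
python3 meas.py e | grep -v 'lens 0.05'
```

```text
top lens 0.07 6 [0.0679 0.0692 0.0718 0.0757 0.0758]
top lens 0.08 70 [0.0666 0.0676 0.0717 0.0755 0.0766]
top saddle y 550 [0.0416 0.0425 0.0653 0.1006 0.1436]
top red 20 
 [[-0.1135  0.0829  1.1689]
 [-0.0757  0.0775  0.3639]
 [-0.0757  0.0755  0.3609]] 
 [[-0.0525  0.0695  0.0337]
 [-0.0525  0.0721  0.0355]] y 0.06430412617721687 0.08287691654149743
side lens 0.07 66 [0.0638 0.0657 0.068  0.0702 0.0763]
side lens 0.08 87 [0.063  0.0655 0.0686 0.0735 0.0764]
side saddle y 390 [0.0387 0.04   0.0602 0.0958 0.0999]
side red 141 
 [[-0.1233  0.0637  0.0361]
 [-0.1209  0.0608  0.0353]
 [-0.1208  0.0624  0.0372]] 
 [[-0.0527  0.075   0.0317]
 [-0.0526  0.0766  0.0336]] y 0.05780823981982097 0.08406380069311424
tcp rail [[-0.1187  0.0719  0.0399]] [-6.8329  0.9432 19.4307] 10.45
```

>>> move_arm --plan '[[[1,0,0,-0.005,0,0,0],[1,0,0,-0.008,0,0,0],[1,0,0,-0.008,0,0,0],[1,0,0,-0.008,0,0,0]]]'

```text
time: 10.85
ee_pos: [0.4869, -0.028, 0.0399]
tool_rot: [0.001, 0.999, 0.033, 0.003]
wrist_force: [-6.0, 0.8, 18.7]
gripper_width: -0.0001
```

>>> move_arm --plan '[[[1,0,0,-0.01,0,0,0],[1,0,0,-0.015,0,0,0],[1,0,0,-0.02,0,0,0],[1,0,0,-0.02,0,0,0]]]'

```text
time: 11.25
ee_pos: [0.4868, -0.0281, 0.0388]
tool_rot: [0.002, 0.999, 0.033, 0.004]
wrist_force: [-12.5, 0.4, 34.0]
gripper_width: -0.0001
```

>>> move_arm --plan '[[[1,0,0,0.05,0,0,0],[1,0,0,0.15,0,0,0],[1,0,0,0.3,0,0,0],[1,0,0,0.5,0,0,0],[1,-0.2,0.1,0.6,0,0,0],[1,-0.4,0.3,0.6,0,0,0],[1,-0.5,0.5,0.6,0,0,0],[1,-0.5,0.7,0.6,0,0,0],[1,-0.5,0.7,0.6,0,0,0],[1,-0.5,0.7,0.6,0,0,0]]]'

```text
time: 12.25
ee_pos: [0.3867, 0.1126, 0.1589]
tool_rot: [0.002, 0.999, 0.035, 0.004]
wrist_force: [-0.2, -0.1, -0.2]
gripper_width: -0.0004
```

```bash
python3 meas.py f; python3 - <<'E'
from h import *
s=cv2.imread('pics/fside.png')
cv2.imwrite('pics/c4.png',cv2.resize(s[150:260,250:410],None,fx=5,fy=5,interpolation=cv2.INTER_CUBIC))
v,u=np.mgrid[:400,:640]
ax=np.array([-.065,.998]);ax/=np.linalg.norm(ax);n=np.array([ax[1],-ax[0]]);o=np.array([.610,-.092])
for nm in('top','side'):
    p,d,m=grab(nm);q=pts(m,d,u.ravel(),v.ravel());x=(q[:,:2]-o)@n;y=(q[:,:2]-o)@ax
    pi=p.astype(int).reshape(-1,3);k=(pi[:,0]>2*pi[:,1])&(pi[:,0]>70)&(abs(y-.0717)<.008)&(x<-.05)&(x>-.14)&(q[:,2]<.1)
    for a in np.arange(-.13,-.05,.01):
        j=k&(x>=a)&(x<a+.01)
        if j.any(): print(nm,round(a,3),j.sum(),np.percentile(q[j,2],[10,50,90]).round(4))
E
```

```text
top lens 0.07 6 [0.0679 0.068  0.0718 0.0758 0.0758]
top lens 0.08 69 [0.0667 0.0676 0.0716 0.0754 0.0766]
top saddle y 597 [0.0054 0.0424 0.0682 0.1004 0.1014]
top red 170 
 [[-0.1238  0.0789  0.0408]
 [-0.1219  0.0656  0.0408]
 [-0.1218  0.0682  0.0384]] 
 [[-0.0527  0.0722  0.0393]
 [-0.0523  0.0748  0.0344]] y 0.06377413954114287 0.08287691654149743
side lens 0.05 114 [0.0635 0.0657 0.0682 0.0707 0.073 ]
side lens 0.07 66 [0.0651 0.066  0.0686 0.0714 0.0744]
side lens 0.08 85 [0.0643 0.0657 0.0686 0.0729 0.0761]
side saddle y 420 [0.038  0.0401 0.0593 0.0964 0.0995]
side red 157 
 [[-0.1233  0.0744  0.0361]
 [-0.1232  0.0683  0.0384]
 [-0.1231  0.0605  0.039 ]] 
 [[-0.0527  0.0752  0.0315]
 [-0.0524  0.082   0.0319]] y 0.05657125545173967 0.08367378270225462
tcp rail [[-0.2093  0.2174  0.1587]] [ 0.454   0.2518 -0.3873] 12.35
top -0.13 7 [0.0384 0.0402 0.0423]
top -0.12 23 [0.0401 0.0424 0.0447]
top -0.11 24 [0.0395 0.0421 0.0446]
top -0.1 22 [0.0383 0.0421 0.044 ]
top -0.09 22 [0.0059 0.0412 0.0438]
top -0.08 24 [0.0382 0.0416 0.0452]
top -0.07 24 [0.0389 0.0401 0.0424]
top -0.06 15 [0.0349 0.0356 0.0417]
side -0.13 8 [0.0362 0.0392 0.0401]
side -0.12 15 [0.0384 0.0401 0.0408]
side -0.11 15 [0.0363 0.0395 0.0408]
side -0.1 14 [0.0374 0.0384 0.0417]
side -0.09 17 [0.0366 0.0387 0.0417]
side -0.08 20 [0.0346 0.0394 0.042 ]
side -0.07 22 [0.0347 0.0379 0.0403]
side -0.06 12 [0.0324 0.0345 0.0363]
```

View pics/c4.png

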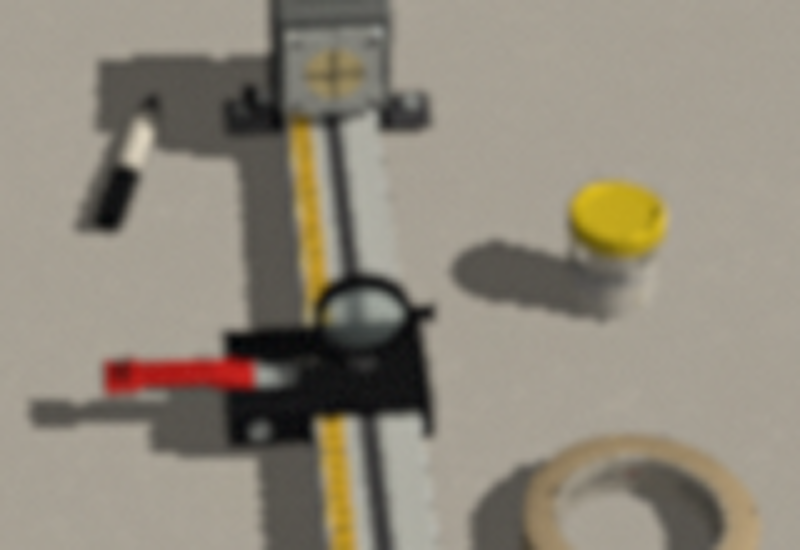

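The crop shows the lever flat from (105,375) to (250,375). Its depth is a level 41–42 mm or so along its length, close to the 43 mm stop height. The lens is still at 0.0717 and the marker, jar and tape are where they were, so I'm handing in.

```bash
python3 -c "
from plant import workorder;print(workorder.job_done())"
```

```text
the job is handed in; nothing more can be done
None
```

The lens now stands midway between the crosswire plate and the screen, and the red lever is pressed flat to clamp it. I handed the job in at about 12.5 s; `job_done()` gives no verdict.

- **Slide:** I pushed the lampward end of the cam block with the shut fingers, about 44.5 mm towards the screen, in two pushes with a measurement between. The clamp was loose, with the lever at about 0.8 rad. The fingers went nowhere near the lens glass.
- **Position:** In rail coordinates from the top camera, the plate is at 271.6 mm and the screen at −128.3 mm, so the midpoint is 71.7 mm. The lens centre measured 71.7 mm both before and after clamping. The side camera gave the same travel to within about 0.3 mm.
- **Lever:** I pressed until it stopped, with a peak of about 34 N. Afterwards the lever read level along its length, at 41–42 mm in the top view. The side view read 2–3 mm lower, within the calibration error, and neither view measured the angle directly.
- **Other things:** The marker, jar and tape looked unmoved in the last picture. The beaker and pen were out of that crop and I didn't check them again, but the arm never came low near them. It finished clear of everything.

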